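# Pack the round trophy bases in their trays

### The arm

A 6-joint arm with a two-finger parallel gripper is mounted at the origin on the work surface. World frame = base frame: x ahead of the robot, y to its left, z up, the work surface at z = 0. Lengths are in m, angles in rad, forces in N, time in s.
With the tool pointing down it reaches from about 0.425 to 0.95 m from the base axis. Payload 3.5 kg.
Tool frame: the origin (TCP) lies midway between the tips of the shut fingers; the grasp point (between the pads) lies 19 mm behind it; z points along the fingers, y is the line along which they close (so a half turn about z gives the same grasp; the last joint's range is limited). The gripper opens to 85 mm and grips with 20 to 120 N. Pads are 22 mm wide; open, the fingers measure 114 mm over their backs; the gripper's body (76 mm by 85 mm) begins 54 mm behind the grasp point. The pads swing forward as they close: fully open they stand 13 mm farther back than shut.
Start: joints at [1.164, 0.286, 1.577, -0, 1.279, -0.15], TCP at [0.171, 0.653, 0.231] pointing down, gripper open.
Joint ranges: [-2.77, 2.77], [-0.9, 2.22], [0.21, 2.48], [-1.53, 4.67], [0.24, 2.81], [-2.84, 2.84]. Speed limits (rad/s): [2.79, 2.79, 3.14, 3.14, 3.14, 3.14].

### API

Orientations are given as a unit quaternion [x, y, z, w].
In Python, from plant import ctrl, cams, order gives the robot as it stands.
- The arm moves only by the tool move_arm, never from a script. Its argument "plan" is one flat list of numbers, 7 for each row, row after row: the shift along the world's x, y, z in mm, then the turn, a rotation vector about the world's x, y, z in degrees, then the finger opening in mm, from 0 to 85.4. A call has 1 to 12 rows; each row shifts and turns the commanded pose from where the row before left it; what a row does not reach is not made up. A row lasts 1/10 s, in which the tool goes at most 50 mm and 8.59 degrees, less where a joint would pass 70% of its speed; a pose out of reach is approached as far as the arm can. A call is refused whole if a number of a shift passes 50 or a number of a turn 8.59, either way. A call with a gripper value outside its range is refused whole. The fingers move at their own pace and stop on an object; "newtons" is the grip in N (left out, the last holds). Time passes only in rows, so rows that do not move let the fingers close. It gives the time, the measured TCP pose, the force, the opening and the grip force at its end, in the units of the state.
- ctrl.get_state(): the state, without advancing time (a new reading comes with each control period).
- cams.read_camera(name): name is "side" or "top"; returns a dict with "color" (420x560x3 uint8, red, green, blue), "fov_y" (degrees; the focal length in pixels is half the picture's height over the tangent of half this angle, whatever the lens; pixels are square), "cx", "cy" (the principal point, pixels), "origin" and "orientation" of the camera in the world. Camera axes: x right, y up, looking along -z (the intrinsics and any distortion apply to the point x, -y, -z); pixel columns grow to the right and rows downward; lengths in m; the calibration is good to about 2 mm. A picture is of the moment at which its call begins. There is no depth.
- order.sign_off(): hands the job in; it is judged then, once.
The state is a dict: "time": time; "qpos": joint angles; "dq": joint speeds; "joint_efforts": joint torques, N m; "eef_pos": TCP position; "tcp_rot": TCP orientation; "contact_force": force on the tool from outside, world axes, zero at the start; "wrist_torque": the same for the moment, N m; "opening": opening from 0.0 (shut) to 1.0 (fully open); "finger_force": force on a finger pad.
Only numpy, scipy, OpenCV 4.12 (cv2) and the standard library are available. Lean on these libraries where they do the work, as an engineer would, in place of code of your own. Each camera call takes 0.05 s, during which the arm holds its last target. There are 200 camera calls.

### The job

Pack the three round wooden trophy bases, each standing upright and flat inside the orange tray that fits it: the small one in the small tray, the medium one in the medium tray, the large one in the large tray. Set them down, do not drop or throw them. Leave the square bases where they are.

Things in the scene. Friction and masses are not known exactly. Their poses are not given: they have to be found in the camera images.
- round_small_mid (a point): the small round trophy base: a loose plain wooden cylinder standing upright, 36 mm in diameter, 36 mm high, with a tiny brass insert in the middle of its flat top. The point is its centre, on its axis, 18 mm above its underside; z is up along its axis. It starts on the bench (z = 0).
- round_medium_mid (a point): the medium round trophy base: a loose plain wooden cylinder standing upright, 50 mm in diameter, 36 mm high, with a tiny brass insert in the middle of its flat top. The point is its centre, on its axis, 18 mm above its underside; z is up along its axis. It starts on the bench (z = 0).
- round_large_mid (a point): the large round trophy base: a loose plain wooden cylinder standing upright, 64 mm in diameter, 36 mm high, with a tiny brass insert in the middle of its flat top. The point is its centre, on its axis, 18 mm above its underside; z is up along its axis. It starts on the bench (z = 0).
- tray_small: the small orange tray: orange rim, dark floor, shallow, square and open at the top, 62 mm square outside, 56 mm square inside, walls 3 mm thick, floor 3 mm thick, rim 9 mm above the bench. It fits the small round base with 10 mm to spare on each side; a base standing in it shows 30 mm above the rim. Stuck to the bench: it cannot slide. Origin: centre of its underside, on the bench; z is up, x and y run along its sides.
- tray_medium: the medium orange tray: orange rim, dark floor, shallow, square and open at the top, 76 mm square outside, 70 mm square inside, walls 3 mm thick, floor 3 mm thick, rim 9 mm above the bench. It fits the medium round base with 10 mm to spare on each side; a base standing in it shows 30 mm above the rim. Stuck to the bench: it cannot slide. Origin: centre of its underside, on the bench; z is up, x and y run along its sides.
- tray_large: the large orange tray: orange rim, dark floor, shallow, square and open at the top, 90 mm square outside, 84 mm square inside, walls 3 mm thick, floor 3 mm thick, rim 9 mm above the bench. It fits the large round base with 10 mm to spare on each side; a base standing in it shows 30 mm above the rim. Stuck to the bench: it cannot slide. Origin: centre of its underside, on the bench; z is up, x and y run along its sides.
- square_a_mid (a point): a square trophy base, to be left where it stands: a loose plain wooden block 44 mm square and 36 mm high, of the same wood and with the same brass insert. The point is its centre, 18 mm above its underside; x and y run across its sides.
- square_b_mid (a point): a square trophy base, to be left where it stands: a loose plain wooden block 56 mm square and 36 mm high, of the same wood and with the same brass insert. The point is its centre, 18 mm above its underside; x and y run across its sides.
There are look-alikes about, which are no part of the job. Leave any blue or pink look-alike of the tray_large alone.

How it is judged:
At the end, for the whole second after the job is handed in: Each round base stands upright (within 0.1 rad) on the floor of the tray of its own size (its axis within 16 mm of the tray's centre, its centre less than 25 mm above the bench), at rest and released (horizontal distance between round_small_mid and tray_small below 0.016 m and height (world z) of each of round_small_mid, round_medium_mid, round_large_mid below 0.025 m and angle between each of round_small_mid, round_medium_mid, round_large_mid's own z axis and vertical below 0.1 rad and linear speed of each of round_small, round_medium, round_large below 0.02 m/s and contact force between the fingers and round_small below 0.1 N and horizontal distance between round_medium_mid and tray_medium below 0.016 m and contact force between the fingers and round_medium below 0.1 N and horizontal distance between round_large_mid and tray_large below 0.016 m and contact force between the fingers and round_large below 0.1 N); the robot touches nothing.
It fails at once if a round base is dropped or thrown (faster than 0.7 m/s, a fall of about 25 mm, out of the fingers) ((contact force between the fingers and round_small below 0.05 N and linear speed of round_small above 0.7 m/s) or (contact force between the fingers and round_medium below 0.05 N and linear speed of round_medium above 0.7 m/s) or (contact force between the fingers and round_large below 0.05 N and linear speed of round_large above 0.7 m/s)).
It fails at once if a square base is moved by more than 15 mm (distance of any of square_a_mid, square_b_mid from where it was at the start of the episode above 0.015 m).
It also fails if it takes over 90 s, if anything falls off the work surface, if the arm or the gripper's body presses on something with over 40 N, if the wrist force passes 120 N, or if a joint passes its speed limit or range.

## Working session

There is one attempt and no reset: what is moved stays moved. The work goes in short steps, Python scripts to look and compute and a tool call to move; the robot and the scene stay as the last step left them, time stands still between calls to the robot, and variables do not carry over. Pictures are saved under pics/ and viewed, at most 14 in all, crops included, and the job is handed in when it is done.

Besides the shell and the picture viewer there is one more tool, called after "Emit:" by a JSON object that holds its "op" and its "data", one argument or row to a line. move_arm: Moves the arm, as the interface text tells. Its arguments: {"type":"object","properties":{"plan":{"type":"array","items":{"type":"number"}},"newtons":{"type":"number"}},"required":["plan"]}

```bash
mkdir -p pics; ls; python3 - <<'E'
from plant import ctrl,cams,order
import cv2
for n in("top","side"):
    c=cams.read_camera(n); cv2.imwrite(f"pics/{n}0.png",c["color"][:,:,::-1])
    print({k:v for k,v in c.items() if k!="color"})
print(ctrl.get_state())
E
```

```text
pics
{'fov_y': 55.99886022275913, 'cx': 275.38010556432965, 'cy': 211.16500746846768, 'origin': array([0.36202306, 0.00648974, 1.22649573]), 'orientation': array([ 0.04103573, -0.04416276, -0.70006203,  0.71153276])}
{'fov_y': 46.77958864306625, 'cx': 275.59856147471766, 'cy': 206.97217357267164, 'origin': array([ 0.18492882, -0.88392691,  0.85491681]), 'orientation': array([ 0.40866768, -0.07712521, -0.17525778,  0.89237164])}
{'time': 0.1, 'qpos': array([ 1.16401751e+00,  2.87113423e-01,  1.57803184e+00,  1.24570496e-05,
        1.27856653e+00, -1.49967338e-01]), 'dq': array([-0.0009602 , -0.00184566, -0.00194216,  0.00165903, -0.00235564,
        0.00038333]), 'joint_efforts': array([ 5.60389981e-04, -4.07298625e+01, -2.93697631e+01, -1.23630302e-04,
        3.43688283e-03, -1.37022076e-05]), 'eef_pos': array([0.17116154, 0.65233352, 0.23006057]), 'tcp_rot': array([ 1.28054884e-01,  9.91766517e-01, -1.01713918e-03, -2.96893250e-04]), 'contact_force': array([-0.2006399 ,  0.92856738,  0.12724273]), 'wrist_torque': array([ 0.01703887,  0.02111406, -0.0615    ]), 'finger_force': 0.0, 'opening': 0.9981216438334307}
```

View pics/top0.png

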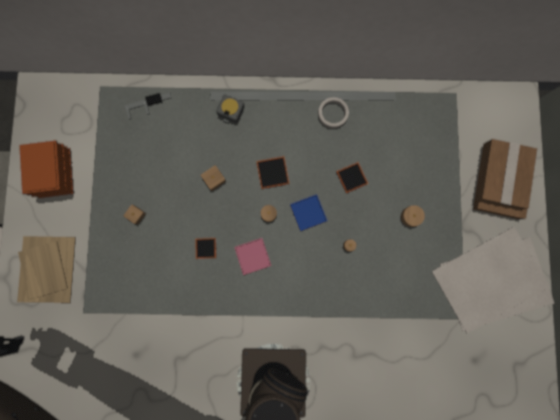

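View pics/side0.png

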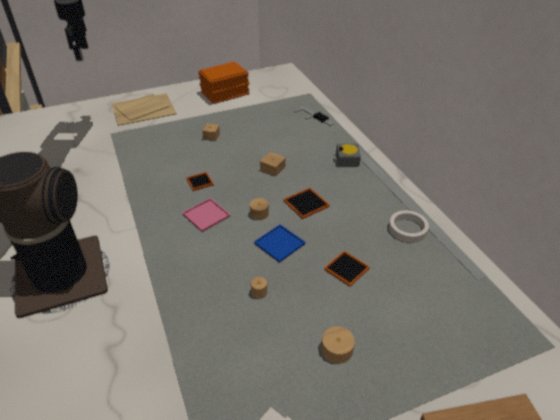

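Top view: trays are at (272,172), (352,177) and (205,248). Round bases are at (350,246) small, (268,213) medium and (414,216) large, and squares at (213,178) and (134,214). The side view shows the same layout. Next I turn blobs into positions in both cameras.

```bash
cat > h.py <<'E'
import numpy as np,cv2
from plant import ctrl,cams,order
from scipy.spatial.transform import Rotation as R
def ray(c,uv,z):
    f=c["color"].shape[0]/2/np.tan(np.radians(c["fov_y"]/2))
    uv=np.atleast_2d(uv).astype(float)
    d=np.c_[(uv[:,0]-c["cx"])/f,-(uv[:,1]-c["cy"])/f,-np.ones(len(uv))]
    d=R.from_quat(c["orientation"]).apply(d); o=np.array(c["origin"])
    return o+d*((z-o[2])/d[:,2])[:,None]
def blobs(c,mode):
    hsv=cv2.cvtColor(c["color"],cv2.COLOR_RGB2HSV).astype(int); H,S,V=hsv[...,0],hsv[...,1],hsv[...,2]
    if mode=="wood": m=(H>6)&(H<25)&(S>85)&(V>70)
    else: m=(((H<10)|(H>175))&(S>110)&(V>40))|(V<30)   # tray: rim + dark floor
    m=cv2.morphologyEx(m.astype(np.uint8),cv2.MORPH_OPEN,np.ones((2,2)))
    cs,_=cv2.findContours(m,cv2.RETR_EXTERNAL,cv2.CHAIN_APPROX_NONE)
    return [k for k in cs if 60<cv2.contourArea(k)<2500]
E
python3 - <<'E'
from h import *
for n in("top","side"):
    c=cams.read_camera(n)
    for mode,z in(("wood",.018),("tray",.009)):
        for k in blobs(c,mode):
            M=cv2.moments(k);uv=np.array([M["m10"],M["m01"]])/M["m00"]
            p=ray(c,uv,z)[0]
            g=ray(c,k.reshape(-1,2),z)[:,:2]; rr=cv2.minAreaRect((g*1000).astype(np.float32))
            if .25<p[0]<1: print(n,mode,uv.round(1),(p[:2]*1000).round(),"rect ctr",np.round(rr[0]),"size",np.round(rr[1]),"ang",round(rr[2]),"r",round(np.hypot(*p[:2]),3))
E
```

```text
top wood [350.5 246. ] [ 405. -229.] rect ctr [ 405. -229.] size [30. 34.] ang 1 r 0.465
top wood [414.  216.5] [ 499. -425.] rect ctr [ 498. -425.] size [62. 63.] ang 89 r 0.656
top wood [269.1 214.3] [498.  21.] rect ctr [498.  22.] size [46. 43.] ang 1 r 0.499
top wood [134.3 214.9] [490. 436.] rect ctr [490. 436.] size [45. 44.] ang 56 r 0.655
top wood [213.5 178.4] [608. 196.] rect ctr [608. 197.] size [56. 54.] ang 35 r 0.639
top wood [519.4 186. ] [ 600. -757.] rect ctr [ 622. -723.] size [151. 228.] ang 78 r 0.966
top wood [ 40.3 167.9] [632. 736.] rect ctr [631. 736.] size [162. 118.] ang 8 r 0.97
top wood [496.2 171.7] [ 644. -687.] rect ctr [ 646. -687.] size [ 56. 194.] ang 79 r 0.942
top wood [230.5 106.6] [841. 150.] rect ctr [840. 152.] size [53. 51.] ang 2 r 0.854
top tray [205.9 248.9] [390. 213.] rect ctr [390. 213.] size [40. 37.] ang 2 r 0.444
top tray [352.9 177.9] [ 619. -239.] rect ctr [ 619. -239.] size [54. 54.] ang 24 r 0.663
top tray [273.6 171.2] [636.  10.] rect ctr [631.  11.] size [65. 67.] ang 10 r 0.636
top tray [154.3 100.2] [862. 396.] rect ctr [862
[... 660 characters left out ...]
436
side wood [273.3 164.3] [610. 195.] rect ctr [610. 197.] size [93. 76.] ang 37 r 0.64
side wood [350. 150.] [854. 174.] rect ctr [855. 173.] size [56. 46.] ang 62 r 0.871
side wood [212. 132.] [494. 434.] rect ctr [492. 433.] size [93. 48.] ang 73 r 0.657
side wood [143.6 109.7] [317. 663.] rect ctr [318. 670.] size [190. 160.] ang 0 r 0.734
side wood [224.7  82.6] [636. 748.] rect ctr [642. 756.] size [331. 187.] ang 78 r 0.982
side tray [347.7 268.4] [ 621. -241.] rect ctr [ 621. -240.] size [60. 63.] ang 24 r 0.666
side tray [306.9 203. ] [632.   7.] rect ctr [634.   7.] size [74. 70.] ang 12 r 0.632
side tray [200.4 181.2] [393. 210.] rect ctr [393. 212.] size [44. 39.] ang 4 r 0.445
```

Emit:
{"op": "move_arm", "data": {
  "plan": [22,-42,-5,0,0,0,85,22,-42,-5,0,0,0,85,22,-42,-5,0,0,0,85,22,-42,-5,0,0,0,85,22,-42,-5,0,0,0,85,22,-42,-5,0,0,0,85,22,-42,-5,0,0,0,85,22,-42,-5,0,0,0,85,22,-42,-5,0,0,0,85,22,-42,-5,0,0,0,85,22,-42,-5,0,0,0,85,22,-42,-5,0,0,0,85],
  "newtons": 40
}}

```text
time: 1.4
eef_pos: [0.4359, 0.147, 0.1713]
tcp_rot: [0.128, 0.992, 0.0, 0.0]
contact_force: [1.2, 0.3, -0.7]
opening: 0.997
finger_force: 0.0
```

Tracking is good. Remaining to the medium base: (+64, -125, down to z≈70), then I check.

Emit:
{"op": "move_arm", "data": {
  "plan": [22,-42,-30,0,0,0,85,22,-42,-35,0,0,0,85,20,-41,-36,0,0,0,85,0,0,0,0,0,0,85,0,0,0,0,0,0,85]
}}

```text
time: 1.9
eef_pos: [0.4903, 0.0399, 0.0829]
tcp_rot: [0.129, 0.992, 0.0, -0.001]
contact_force: [0.3, 0.3, 0.3]
opening: 0.998
finger_force: 0.0
```

```bash
python3 - <<'E'
from h import *
print(ctrl.get_state()["eef_pos"])
o=[]
for n,b in(("top",(269,214)),("side",(260,208))):
    im=cams.read_camera(n)["color"][b[1]-50:b[1]+50,b[0]-50:b[0]+50]
    o.append(cv2.resize(im,(400,400),interpolation=cv2.INTER_CUBIC))
cv2.imwrite("pics/a.png",np.hstack(o)[:,:,::-1])
E
```

```text
[0.49028491 0.03988928 0.08286403]
```

View pics/a.png

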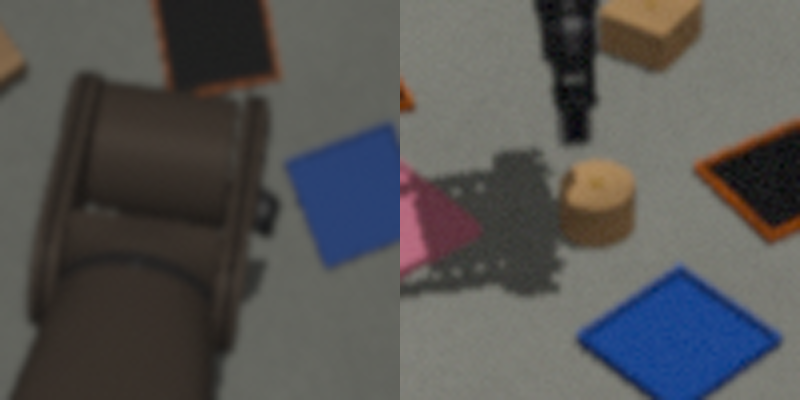

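The crop shows the fingers still short of the base, behind and left of it as the pose says: (490,40) against (501,22). I shift, then go down.

Emit:
{"op": "move_arm", "data": {
  "plan": [11,-18,0,0,0,0,85,0,0,0,0,0,0,85,0,0,0,0,0,0,85,0,0,-19,0,0,0,85,0,0,-19,0,0,0,85,0,0,-19,0,0,0,85,0,0,-19,0,0,0,85,0,0,0,0,0,0,85,0,0,0,0,0,0,85]
}}

```text
time: 2.9
eef_pos: [0.5017, 0.0233, 0.0083]
tcp_rot: [0.128, 0.992, 0.0, -0.0]
contact_force: [0.5, 0.4, 0.6]
opening: 0.995
finger_force: 0.0
```

Emit:
{"op": "move_arm", "data": {
  "plan": [0,0,0,0,0,0,30,0,0,0,0,0,0,30,0,0,0,0,0,0,30,0,0,0,0,0,0,30,0,0,0,0,0,0,30,0,0,0,0,0,0,30,0,0,0,0,0,0,30,0,0,0,0,0,0,30],
  "newtons": 40
}}

```text
time: 3.7
eef_pos: [0.5031, 0.0224, 0.0094]
tcp_rot: [0.128, 0.992, 0.0, 0.001]
contact_force: [-1.2, 0.4, 6.3]
opening: 0.574
finger_force: 41.7
```

Emit:
{"op": "move_arm", "data": {
  "plan": [0,0,20,0,0,0,30,0,0,25,0,0,0,30,15,-33,10,0,0,0,30,15,-33,0,0,0,0,30,15,-33,0,0,0,0,30,15,-33,0,0,0,0,30,15,-33,0,0,0,0,30,15,-33,0,0,0,0,30,15,-33,0,0,0,0,30,12,-31,0,0,0,0,30,0,0,0,0,0,0,30,0,0,0,0,0,0,30]
}}

```text
time: 4.9
eef_pos: [0.6184, -0.2399, 0.0623]
tcp_rot: [0.129, 0.992, 0.0, -0.001]
contact_force: [-0.6, 0.2, -1.2]
opening: 0.571
finger_force: 41.6
```

```bash
python3 - <<'E'
from h import *
s=ctrl.get_state();print(s["eef_pos"],s["opening"],s["finger_force"])
o=[]
for n,b in(("top",(353,178)),("side",(345,260))):
    im=cams.read_camera(n)["color"][b[1]-50:b[1]+50,b[0]-50:b[0]+50]
    o.append(cv2.resize(im,(400,400),interpolation=cv2.INTER_CUBIC))
cv2.imwrite("pics/b.png",np.hstack(o)[:,:,::-1])
E
```

```text
[ 0.61841145 -0.2398729   0.06228567] 0.5712417160646694 41.57752811908722
```

View pics/b.png

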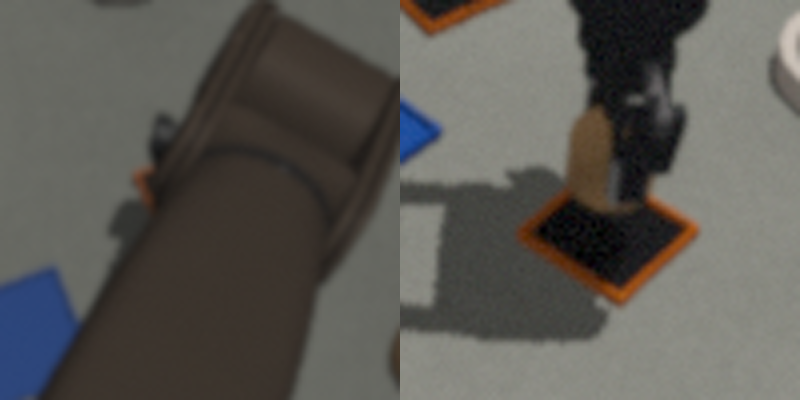

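The side view shows the base in the fingers above the medium tray, with its bottom edge near (348,263) and its left and right edges near columns 337 and 358. I check where that lies.

```bash
python3 - <<'E'
from h import *
c=cams.read_camera("side")
def proj(P):
    f=210/np.tan(np.radians(c["fov_y"]/2)); q=R.from_quat(c["orientation"]).inv().apply(np.atleast_2d(P)-c["origin"])
    return np.c_[c["cx"]+f*q[:,0]/-q[:,2],c["cy"]+f*q[:,1]/q[:,2]]
a=np.linspace(0,6.28,60)
for zc in(.05,.054):
  P=np.c_[.620+.025*np.cos(a),-.240+.025*np.sin(a),0*a+zc]
  u=proj(P);print(zc,"bottom circle cols",u[:,0].min(),u[:,0].max(),"row max",u[:,1].max())
  P[:,2]+=.036;u=proj(P);print("top row min",u[:,1].min())
E
```

```text
0.05 bottom circle cols 337.57696061000865 359.7823121681902 row max 264.0609100275117
top row min 236.78166006464932
0.054 bottom circle cols 337.71446914355175 359.97346085139253 row max 262.8383882039945
top row min 235.50982083007517
```

Matches a base centred at (620,-240). I lower it 50 mm in gentle steps.

Emit:
{"op": "move_arm", "data": {
  "plan": [1,0,-15,0,0,0,30,0,0,-15,0,0,0,30,0,0,-10,0,0,0,30,0,0,-5,0,0,0,30,0,0,-3,0,0,0,30,0,0,-2,0,0,0,30,0,0,0,0,0,0,30,0,0,0,0,0,0,30]
}}

```text
time: 5.85
eef_pos: [0.6203, -0.2398, 0.0135]
tcp_rot: [0.128, 0.992, -0.0, 0.0]
contact_force: [0.4, 0.0, -0.0]
opening: 0.571
finger_force: 41.6
```

Emit:
{"op": "move_arm", "data": {
  "plan": [0,0,-1,0,0,0,30,0,0,-0.5,0,0,0,30,0,0,0,0,0,0,54,0,0,0,0,0,0,58,0,0,0,0,0,0,85,0,0,0,0,0,0,85,0,0,0,0,0,0,85,0,0,15,0,0,0,85,0,0,30,0,0,0,85,0,0,40,0,0,0,85,0,0,0,0,0,0,85]
}}

```text
time: 6.95
eef_pos: [0.6242, -0.2418, 0.1053]
tcp_rot: [0.128, 0.992, -0.003, 0.007]
contact_force: [0.3, -0.3, 0.7]
opening: 0.995
finger_force: 0.0
```

Emit:
{"op": "move_arm", "data": {
  "plan": [-24,-37,0,0,0,0,85,-24,-37,0,0,0,0,85,-24,-37,0,0,0,0,85,-24,-37,0,0,0,0,85,-24,-36,0,0,0,0,85,0,0,0,0,0,0,85,0,0,0,0,0,0,85]
}}

```text
time: 7.65
eef_pos: [0.4993, -0.4244, 0.097]
tcp_rot: [0.129, 0.992, -0.0, 0.0]
contact_force: [-0.3, 0.6, -1.1]
opening: 0.998
finger_force: 0.0
```

```bash
python3 - <<'E'
from h import *
s=ctrl.get_state();print(s["eef_pos"],s["qpos"].round(2))
o=[]
for n,b in(("top",(353,178)),("side",(345,310))):
    im=cams.read_camera(n)["color"][b[1]-70:b[1]+70,b[0]-70:b[0]+70]
    o.append(cv2.resize(im,(400,400),interpolation=cv2.INTER_CUBIC))
cv2.imwrite("pics/c.png",np.hstack(o)[:,:,::-1])
E
```

```text
[ 0.49933252 -0.42440611  0.09697938] [-0.86  0.38  1.72  0.    1.04 -2.17]
```

View pics/c.png

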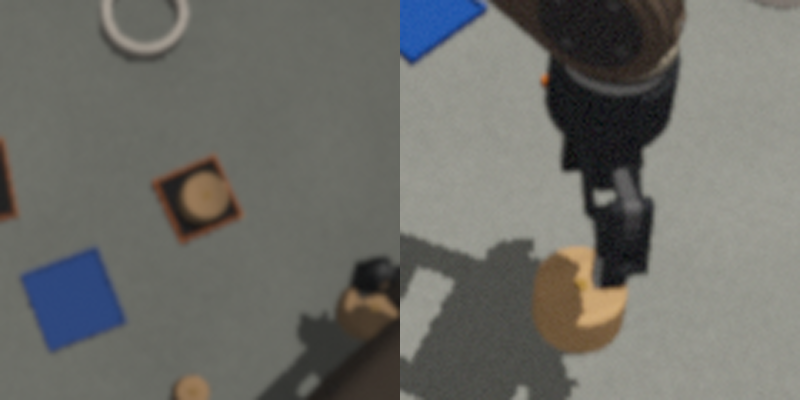

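The medium base stands inside its tray (crop (205,195) within the tray at (198,199)), and the gripper is above the large base. I go down and grip.

Emit:
{"op": "move_arm", "data": {
  "plan": [0,0,-25,0,0,0,85,0,0,-22,0,0,0,85,0,0,-18,0,0,0,85,0,0,-18,0,0,0,85,0,0,-10,0,0,0,85,0,0,0,0,0,0,85,0,0,0,0,0,0,85]
}}

```text
time: 8.45
eef_pos: [0.5003, -0.4237, 0.0037]
tcp_rot: [0.128, 0.992, -0.0, 0.0]
contact_force: [0.1, 0.0, -0.5]
opening: 0.994
finger_force: 0.0
```

Emit:
{"op": "move_arm", "data": {
  "plan": [0,0,0,0,0,0,45,0,0,0,0,0,0,45,0,0,0,0,0,0,45,0,0,0,0,0,0,45,0,0,0,0,0,0,45,0,0,0,0,0,0,45],
  "newtons": 50
}}

```text
time: 9.05
eef_pos: [0.5008, -0.4246, 0.0053]
tcp_rot: [0.128, 0.992, -0.001, 0.001]
contact_force: [0.1, -0.6, 5.8]
opening: 0.733
finger_force: 55.5
```

Emit:
{"op": "move_arm", "data": {
  "plan": [0,0,20,0,0,0,45,0,0,25,0,0,0,45,0,0,20,0,0,0,45,5,40,0,0,0,0,45,10,44,0,0,0,0,45,12,44,0,0,0,0,45,15,44,0,0,0,0,45,15,44,0,0,0,0,45,15,44,0,0,0,0,45,15,44,0,0,0,0,45,15,44,0,0,0,0,45,15,44,0,0,0,0,45]
}}

```text
time: 10.25
eef_pos: [0.6166, -0.0296, 0.0678]
tcp_rot: [0.128, 0.992, -0.0, -0.001]
contact_force: [0.1, -1.3, -0.6]
opening: 0.732
finger_force: 55.0
```

Emit:
{"op": "move_arm", "data": {
  "plan": [15,40,0,0,0,0,45,0,0,0,0,0,0,45,0,0,0,0,0,0,45]
}}

```text
time: 10.55
eef_pos: [0.6313, 0.0095, 0.0676]
tcp_rot: [0.127, 0.992, -0.0, -0.001]
contact_force: [0.0, 0.1, -1.4]
opening: 0.734
finger_force: 55.0
```

```bash
python3 - <<'E'
from h import *
s=ctrl.get_state();print(s["eef_pos"],s["opening"],s["finger_force"])
c=cams.read_camera("side")
im=c["color"][140:240,257:357]
cv2.imwrite("pics/d.png",cv2.resize(im,(500,500),interpolation=cv2.INTER_CUBIC)[:,:,::-1])
f=210/np.tan(np.radians(c["fov_y"]/2)); a=np.linspace(0,6.28,60)
P=np.c_[.633+.032*np.cos(a),.008+.032*np.sin(a),0*a+s["eef_pos"][2]-.0053]
q=R.from_quat(c["orientation"]).inv().apply(P-c["origin"]); u=np.c_[c["cx"]+f*q[:,0]/-q[:,2],c["cy"]+f*q[:,1]/q[:,2]]
print("target circle in crop px: cols",(u[:,0].min()-257)*5,(u[:,0].max()-257)*5,"rowmax",(u[:,1].max()-140)*5)
E
```

```text
[0.63128761 0.0095093  0.06761676] 0.7338335785506857 54.98118996620178
target circle in crop px: cols 193.191648785226 315.58745308450455 rowmax 275.0972833436542
```

View pics/d.png

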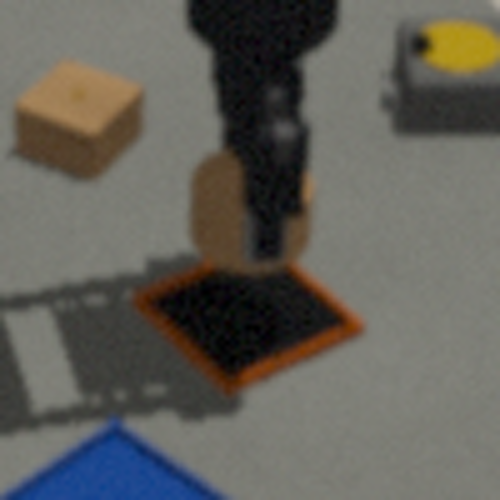

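The crop shows the large base at cols 190–310, bottom at row 273, against a target of 193–315 and 275, so it is within 2–3 mm. I lower it 59–60 mm, then release.

Emit:
{"op": "move_arm", "data": {
  "plan": [1,-2,-15,0,0,0,45,0,0,-18,0,0,0,45,0,0,-13,0,0,0,45,0,0,-7,0,0,0,45,0,0,-3,0,0,0,45,0,0,-2,0,0,0,45,0,0,-1,0,0,0,45,0,0,0,0,0,0,45]
}}

```text
time: 11.4
eef_pos: [0.6333, 0.0065, 0.0099]
tcp_rot: [0.128, 0.992, -0.0, 0.001]
contact_force: [0.3, 0.6, -0.9]
opening: 0.733
finger_force: 55.0
```

Emit:
{"op": "move_arm", "data": {
  "plan": [0,0,-1,0,0,0,45,0,0,-0.7,0,0,0,45,0,0,0,0,0,0,45,0,0,0,0,0,0,68,0,0,0,0,0,0,72,0,0,0,0,0,0,85,0,0,0,0,0,0,85,0,0,0,0,0,0,85,0,0,15,0,0,0,85,0,0,35,0,0,0,85,0,0,45,0,0,0,85,0,0,0,0,0,0,85]
}}

```text
time: 12.6
eef_pos: [0.6383, 0.0058, 0.1122]
tcp_rot: [0.128, 0.992, -0.0, 0.008]
contact_force: [1.1, -0.4, 0.9]
opening: 0.996
finger_force: 0.0
```

Emit:
{"op": "move_arm", "data": {
  "plan": [-28,-29,0,0,0,0,85,-28,-29,0,0,0,0,85,-28,-29,0,0,0,0,85,-28,-29,0,0,0,0,85,-28,-29,0,0,0,0,85,-28,-29,0,0,0,0,85,-28,-30,0,0,0,0,85,-30,-30,0,0,0,0,75,0,0,0,0,0,0,75,0,0,0,0,0,0,75]
}}

```text
time: 13.6
eef_pos: [0.4067, -0.2283, 0.1036]
tcp_rot: [0.129, 0.992, -0.0, 0.001]
contact_force: [-0.5, -0.0, 0.8]
opening: 0.879
finger_force: 0.0
```

```bash
python3 - <<'E'
from h import *
s=ctrl.get_state();print(s["eef_pos"],s["qpos"].round(2))
o=[]
for n,b in(("top",(300,190)),("side",(270,240))):
    im=cams.read_camera(n)["color"][b[1]-80:b[1]+80,b[0]-80:b[0]+80]
    o.append(cv2.resize(im,(400,400),interpolation=cv2.INTER_CUBIC))
cv2.imwrite("pics/e.png",np.hstack(o)[:,:,::-1])
E
```

```text
[ 0.40671838 -0.22832858  0.10357644] [-0.73 -0.03  2.18  0.    0.99 -2.04]
```

View pics/e.png

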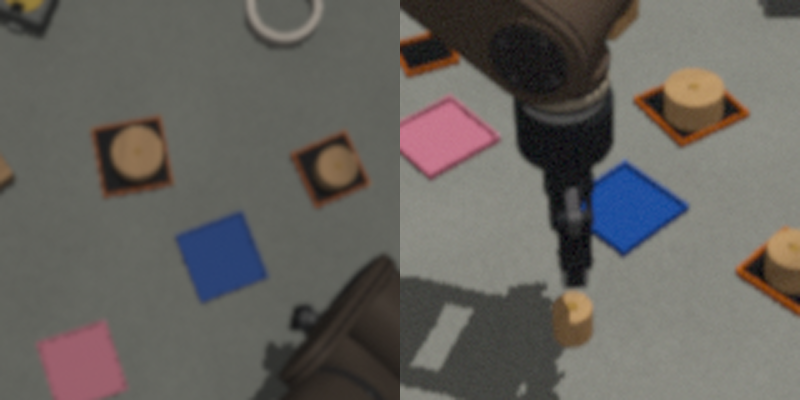

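Large and medium bases stand in their trays (top crop (138,152) and (338,166)), and the gripper hangs over the small base. I go down 95 mm.

Emit:
{"op": "move_arm", "data": {
  "plan": [0,0,-25,0,0,0,75,0,0,-22,0,0,0,75,0,0,-20,0,0,0,75,0,0,-18,0,0,0,75,0,0,-10,0,0,0,75,0,0,0,0,0,0,75,0,0,0,0,0,0,75]
}}

```text
time: 14.4
eef_pos: [0.4076, -0.2273, 0.0082]
tcp_rot: [0.127, 0.992, -0.0, 0.0]
contact_force: [0.9, 0.6, 0.4]
opening: 0.881
finger_force: 0.0
```

Emit:
{"op": "move_arm", "data": {
  "plan": [0,0,0,0,0,0,18,0,0,0,0,0,0,18,0,0,0,0,0,0,18,0,0,0,0,0,0,18,0,0,0,0,0,0,18,0,0,0,0,0,0,18,0,0,0,0,0,0,18,0,0,0,0,0,0,18],
  "newtons": 35
}}

```text
time: 15.2
eef_pos: [0.4075, -0.2281, 0.0087]
tcp_rot: [0.128, 0.992, -0.0, 0.001]
contact_force: [-0.7, 0.8, 5.1]
opening: 0.409
finger_force: 35.1
```

Emit:
{"op": "move_arm", "data": {
  "plan": [0,0,20,0,0,0,18,0,0,20,0,0,0,18,0,0,20,0,0,0,18,18,45,0,0,0,0,18,18,45,0,0,0,0,18,18,45,0,0,0,0,18,18,45,0,0,0,0,18,10,45,0,0,0,0,18,-10,45,0,0,0,0,18,-18,40,0,0,0,0,18,-18,40,0,0,0,0,18,-18,40,0,0,0,0,18]
}}

```text
time: 16.4
eef_pos: [0.4237, 0.1639, 0.0674]
tcp_rot: [0.128, 0.992, -0.0, -0.0]
contact_force: [0.4, -0.4, 0.2]
opening: 0.411
finger_force: 35.1
```

Emit:
{"op": "move_arm", "data": {
  "plan": [-17,25,0,0,0,0,18,-17,24,0,0,0,0,18,0,0,0,0,0,0,18,0,0,0,0,0,0,18]
}}

```text
time: 16.8
eef_pos: [0.3905, 0.2116, 0.0675]
tcp_rot: [0.127, 0.992, -0.0, 0.0]
contact_force: [0.9, 0.1, -0.1]
opening: 0.409
finger_force: 35.1
```

```bash
python3 - <<'E'
from h import *
s=ctrl.get_state();print(s["eef_pos"],s["opening"],s["finger_force"])
c=cams.read_camera("side"); x0,y0=160,130
im=c["color"][y0:y0+80,x0:x0+80]
cv2.imwrite("pics/f.png",cv2.resize(im,(480,480),interpolation=cv2.INTER_CUBIC)[:,:,::-1])
f=210/np.tan(np.radians(c["fov_y"]/2)); a=np.linspace(0,6.28,60)
P=np.c_[.391+.018*np.cos(a),.211+.018*np.sin(a),0*a+s["eef_pos"][2]-.0087]
q=R.from_quat(c["orientation"]).inv().apply(P-c["origin"]); u=np.c_[c["cx"]+f*q[:,0]/-q[:,2],c["cy"]+f*q[:,1]/q[:,2]]
print("target circle in crop px: cols",(u[:,0].min()-x0)*6,(u[:,0].max()-x0)*6,"rowmax",(u[:,1].max()-y0)*6)
E
```

```text
[0.39053728 0.21161642 0.06750473] 0.4089387050823258 35.06651222705841
target circle in crop px: cols 187.26072860554945 265.560800655756 rowmax 244.63107801364708
```

View pics/f.png

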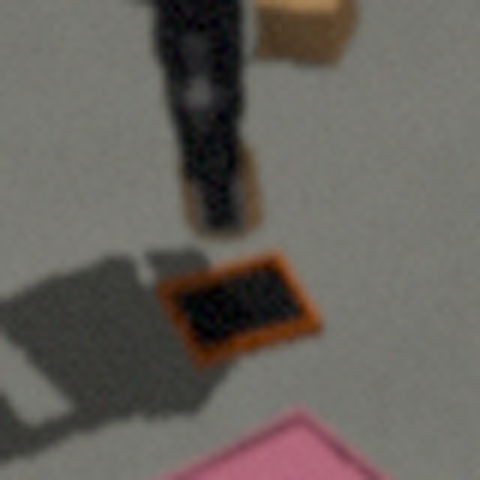

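The crop shows the small base about 4 crop pixels (2 mm) left of and above the target, over the tray at (240,307). I correct by (+2,-1) and lower.

Emit:
{"op": "move_arm", "data": {
  "plan": [2,-1,-15,0,0,0,18,0,0,-18,0,0,0,18,0,0,-12,0,0,0,18,0,0,-6,0,0,0,18,0,0,-3,0,0,0,18,0,0,-1,0,0,0,18,0,0,0,0,0,0,18,0,0,0,0,0,0,18]
}}

```text
time: 17.65
eef_pos: [0.3934, 0.2107, 0.0133]
tcp_rot: [0.128, 0.992, 0.0, 0.001]
contact_force: [0.1, 0.2, 0.2]
opening: 0.408
finger_force: 35.1
```

Emit:
{"op": "move_arm", "data": {
  "plan": [0,0,-1,0,0,0,18,0,0,-0.6,0,0,0,18,0,0,0,0,0,0,18,0,0,0,0,0,0,40,0,0,0,0,0,0,46,0,0,0,0,0,0,75,0,0,0,0,0,0,75,0,0,0,0,0,0,75,0,0,15,0,0,0,75,0,0,35,0,0,0,75,0,0,45,0,0,0,75,0,0,0,0,0,0,75]
}}

```text
time: 18.85
eef_pos: [0.3974, 0.2118, 0.1125]
tcp_rot: [0.128, 0.992, 0.003, 0.006]
contact_force: [1.5, -0.3, -0.2]
opening: 0.879
finger_force: 0.0
```

Emit:
{"op": "move_arm", "data": {
  "plan": [0,45,20,0,0,0,75,0,45,20,0,0,0,75,-10,45,20,0,0,0,75,-20,45,20,0,0,0,75,-30,40,0,0,0,0,75,-40,30,0,0,0,0,75,-40,30,0,0,0,0,75,-40,30,0,0,0,0,75,0,0,0,0,0,0,75,0,0,0,0,0,0,75]
}}

```text
time: 19.85
eef_pos: [0.2129, 0.5179, 0.184]
tcp_rot: [0.127, 0.992, -0.001, -0.0]
contact_force: [0.5, -0.1, 0.2]
opening: 0.877
finger_force: 0.0
```

```bash
python3 - <<'E'
from h import *
print(ctrl.get_state()["eef_pos"])
o=[]
for n,b in(("top",(280,200)),("side",(270,210))):
    c=cams.read_camera(n)
    for k in blobs(c,"wood"):
        (u,v),rd=cv2.minEnclosingCircle(k)
        if n=="top": 
            M=cv2.moments(k);p=ray(c,[M["m10"]/M["m00"],M["m01"]/M["m00"]],.021)[0]
            if .3<p[0]<.7 and abs(p[1])<.6: print((p[:2]*1000).round(),round(rd,1))
    im=c["color"][b[1]-100:b[1]+100,b[0]-100:b[0]+100]
    o.append(cv2.resize(im,(400,400),interpolation=cv2.INTER_CUBIC))
cv2.imwrite("pics/g.png",np.hstack(o)[:,:,::-1])
E
```

```text
[0.21288956 0.51790007 0.18399199]
[392. 210.] 6.5
[490. 434.] 8.7
[ 620. -246.] 9.1
[607. 196.] 11.3
[635.   3.] 12.4
```

View pics/g.png

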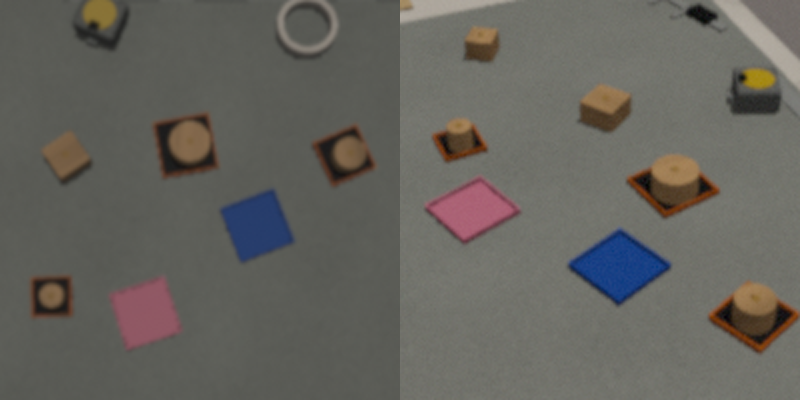

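The three bases stand flat in their own trays (top crop (51,295), (190,142) and (349,153)). They are within about 6 mm of the tray centres, and the squares haven't moved.

```bash
python3 -c "
from plant import order
print(order.sign_off())"
```

```text
the job is handed in; nothing more can be done
None
```

All three round bases were set down upright in their own-size trays, within about 6 mm of centre by the last pictures; the square bases weren't moved, and the job is handed in, though no verdict came back.

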